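# Square the grinder's catch tray into its bay and latch it

### The job

The grinder's catch tray was left askew on the counter. Slide it along the counter, without lifting it, until it sits square and flush in the corner between the side of the grinder's foot and the low steel fence rail; then swing the small raised hold-down lever on the rail's head down over the tray's rim as far as it goes. Leave the other things on the counter undisturbed.

Things in the scene. Friction and masses are not known exactly. Their poses are not given: they have to be found in the camera images.
- grinder: Fixed burr grinder with a corner bay at its side. Origin: the bay's inside corner, on the counter; the bay is x < 0, y > 0 of this frame. x: from the bay towards the fence rail (roughly away from the robot); y: from the grinder's foot into the bay; z up. The foot (180 x 200, 85 high) has its flat side face in the plane y = 0, from x = -120 to x = 60
- rail_end (a point): Free end of the low steel fence rail, top edge of the face that looks into the bay: grinder x = 0, y = 100, height 30. The rail's face is the plane x = 0; it is 8 thick and runs from the foot (y = 0) to y = 100. Behind it, at x = 8 to 32, y = 26 to 54, stands the lever's head, 67 high
- hopper_top (a point): Top centre of the grinder's tower and clear hopper, 140 across, 379 above the counter, at grinder x = -30, y = -125 (its surface is 55 back from the foot's face); a small chute reaches out to 25 behind the foot's face at height 185 to 215
- catch_tray: Loose black plastic open-topped catch tray, 90 (its x) by 110 (its y) by 45 high, walls 4 thick, about 0.2 kg. Origin: centre of its underside. When home, its axes are parallel to the grinder's, its +x face lies flat on the fence rail and its -y face flat on the foot
- tray_corner (a point): The +x, -y lower outer corner of the catch tray, the one that belongs in the bay's corner
- lever (a joint): Hold-down lever, angle in rad: 0 = fully down, level, reaching along the grinder's -x over the tray; grows as its free end is raised, to 1.4 nearly upright. Starts raised, stays where it is left (stiff pivot). Steel arm 12 wide, 8 thick. A toe under it, 36 from the pivot, drops 19 below the arm's axis and goes inside the tray's rim
- lever_pivot (a point): Pivot of the lever, axis parallel to the grinder's y, at x = 20, y = 40, height 56 in the grinder's frame
- lever_tip (a point): Free end of the lever, 82 from the pivot; at height 56 when fully down. The last 20 are a black tab, 18 wide and 10 thick
- bamboo_tray: bystander: low bamboo tray 200 x 260, rim 22 high, off to the left; origin under its centre
- tamper: bystander: steel espresso tamper, round base 58 across, 90 high, standing in the bamboo tray; origin under its base
- bellows_cap: bystander: dark ribbed silicone bellows cap, 72 across, 52 high; origin under its centre
- espresso_cup: bystander: small glass espresso cup, 62 across, 62 high; origin under its centre
- milk_jug: bystander: steel milk jug with a side handle, 80 across, 95 high; origin under its centre
- canister: bystander: grey plastic canister, 114 across, 157 high, with a flip-top latch; origin under its centre
- brush: bystander: grinder brush with wooden handle, about 170 long, lying flat; origin under its middle
- dosing_ring: bystander: low steel puck 60 across and 28 high, lying in the bamboo tray; origin under its centre
Not all that is in view belongs to the job. There is more than one size of the catch_tray; the one meant has the size given above.

How it is judged (in metres and radians):
On the way, in this order (a step that is already met when the one before it is completed fails the run):
1. the catch tray sits square and flush in the bay's corner while the lever is still raised (x of tray_corner in the frame of grinder between -0.003 and 0.003 m and y of tray_corner in the frame of grinder between -0.003 and 0.003 m and angle between the x axis of catch_tray and the x axis of grinder, either way round below 0.03 rad and angle between catch_tray's own z axis and vertical below 0.05 rad and value of joint lever above 0.5 rad), for 0.2 s.
2. the hold-down lever is fully down (value of joint lever below 0.08 rad), for 0.2 s.
At the end, for the whole second after the job is handed in: The tray stands at rest on the counter with its corner within 3 mm of the bay's corner along both the rail's and the foot's normals, turned less than 0.03 rad from square and level, and the lever is down to within 0.08 rad of its stop (x of tray_corner in the frame of grinder between -0.003 and 0.003 m and y of tray_corner in the frame of grinder between -0.003 and 0.003 m and angle between the x axis of catch_tray and the x axis of grinder, either way round below 0.03 rad and angle between catch_tray's own z axis and vertical below 0.05 rad and height (world z) of catch_tray below 0.004 m and value of joint lever below 0.08 rad and linear speed of catch_tray below 0.01 m/s); the robot touches nothing.
It fails at once if the catch tray is lifted more than 20 mm off the counter, or tipped by more than 0.4 rad (height (world z) of catch_tray above 0.02 m or angle between catch_tray's own z axis and vertical above 0.4 rad).
It fails at once if a bystander is moved by more than 25 mm (distance of any of tamper, bellows_cap, espresso_cup, milk_jug, canister, brush, dosing_ring from where it was at the start of the episode above 0.025 m).
It fails at once if a standing bystander is tipped over (angle between any of tamper, bellows_cap, espresso_cup, milk_jug, canister, dosing_ring's own z axis and vertical above 0.5 rad).
It also fails if it takes over 62 s, if anything falls off the work surface, if the arm or the gripper's body presses on something with over 40 N, if the wrist force passes 120 N, or if a joint passes its speed limit or range.

### The arm

A 6-joint arm with a two-finger parallel gripper is mounted at the origin on the work surface. World frame = base frame: x ahead of the robot, y to its left, z up, the work surface at z = 0. Lengths are in mm, angles in rad, forces in N, time in s.
With the tool pointing down it reaches from about 350 to 775 mm from the base axis. Payload 7.3 kg.
Tool frame: the origin (TCP) lies on the centre line of the jaws, within the pads' length; the fingertips stand 14 mm ahead of it and the grasp point (between the pads) lies 5 mm behind it; z points along the fingers, y is the line along which they close (so a half turn about z gives the same grasp; the last joint's range is limited). The gripper opens to 92 mm and grips with 3 to 60 N. Pads are 19 mm wide; open, the fingers measure 130 mm over their backs; the gripper's body (75 mm by 190 mm) begins 47 mm behind the grasp point.
Start: joints at [1.084, 0.342, 1.524, -0, 1.275, -0.146], TCP at [175.464, 494.833, 201.241] pointing down, gripper open.
Joint ranges: [-2.53, 2.53], [-0.77, 2.02], [0.04, 2.7], [-1, 4.14], [0.28, 2.66], [-3.11, 3.11]. Speed limits (rad/s): [2.57, 2.57, 3.14, 3.14, 3.14, 3.14].

### API

Orientations are given as [roll, pitch, yaw] about the fixed x, y, z axes, in that order (R = Rz(yaw) Ry(pitch) Rx(roll)).
In Python, from plant import get_obs, capture, bot, spot_in, trace, pinpoint gives the robot as it stands.
- The arm moves only by the tool play_rows, never from a script. Its argument "rows" is a list of rows, each a list of 2 entries, a list of its own where there are three numbers: the shift along the world's x, y, z in units of 3 cm (1.0 is 3 cm), then the turn, a rotation vector about the world's x, y, z in units of 8 degrees (1.0 is 8 degrees). A call has 1 to 12 rows; each row shifts and turns the commanded pose from where the row before left it; what a row does not reach is not made up. A row lasts 1/8 s, in which the tool goes at most 62.5 mm and 10.7 degrees, less where a joint would pass 70% of its speed; a pose out of reach is approached as far as the arm can. A call with a number of a shift or a turn outside -1 to 1 is refused whole. A call with a gripper value outside its range is refused whole. "hand" is the opening, from -1 (shut) to 1 (fully open), set as the call begins (left out, the last holds). The fingers move at their own pace and stop on an object; the grip force is fixed at half the most. Time passes only in rows, so rows that do not move let the fingers close. It gives the time, the measured TCP pose, the force, the opening and the grip force at its end, in the units of the state.
- get_obs(): the state, without advancing time (a new reading comes with each control period).
- capture(name): name is "scene" or "top" or "wrist"; returns a dict with "frame" (480x640x3 uint8, red, green, blue), "fov_y" (degrees; the focal length in pixels is half the picture's height over the tangent of half this angle, whatever the lens; pixels are square), "cx", "cy" (the principal point, pixels), "dist" ([k1, k2, p1, p2, k3] as OpenCV has them; the pictures are not rectified), "rvec" (rotation vector, rad) and "tvec" (3), from world to camera coordinates, as OpenCV has them; the wrist camera has in their place "hand_eye" (4x4, takes a point from camera to tool coordinates, whose origin is the TCP and whose axes are the flange's). Camera axes: x right, y down, z forward; pixel columns grow to the right and rows downward; lengths in mm; the calibration is good to about 2 mm. A picture is of the moment at which its call begins: read the wrist's pose just before it. There is no depth.
- bot.close_job(): hands the job in; it is judged then, once.
Trained networks look in the newest picture that a camera, given by its name, has taken for a name from the list of things; names that differ only in an ending like _2 or _b are one class to them, and where a whole thing is asked for, a point or a joint stands for the part that bears it (a point fixed in the world has none). Each returns a list of dicts, best first, with "p" (0 to 1); they miss things now and then, are a little off and sometimes report something else, mostly with a low value. They report only what shows in the picture. A call takes as long as a camera call. They do not tell look-alikes from the thing itself.
- spot_in(query, camera): "at" ([row, column] in pixels, amid what is visible of it).
- trace(query, camera): "mask" (480x640 bool, what is visible of it) and "at" ([row, column] in pixels, amid what is visible of it).
- pinpoint(query, camera): "at" ([row, column] in pixels: a listed point, or the origin of a listed thing).
The state is a dict: "time": time; "joint_positions": joint angles; "dq": joint speeds; "tau": joint torques, N m; "tool_pos": TCP position; "tcp_rot": TCP orientation; "contact_force": force on the tool from outside, world axes, zero at the start; "moment": the same for the moment, N m; "grip_width": finger opening in mm; "finger_force": force on a finger pad.
Only numpy, scipy, OpenCV 4.12 (cv2) and the standard library are available. Lean on these libraries where they do the work, as an engineer would, in place of code of your own. Each camera call takes 0.05 s, during which the arm holds its last target. There are 200 camera calls.

## Working session

There is one attempt and no reset: what is moved stays moved. The work goes in short steps, Python scripts to look and compute and a tool call to move; the robot and the scene stay as the last step left them, time stands still between calls to the robot, and variables do not carry over. Pictures are saved under pics/ and viewed, at most 10 in all, crops included, and the job is handed in when it is done.

Besides the shell and the picture viewer there is one more tool, called after "Call:" by a JSON object that holds its "api" and its "payload", one argument or row to a line. play_rows: Moves the arm, as the interface text tells. Shifts and turns lie within -1 to 1; 1 stands for 3 cm of shift or 8 degrees of turn. Its arguments: {"type":"object","properties":{"rows":{"type":"array"},"hand":{"type":"number"}},"required":["rows"]}

```bash
mkdir -p pics
cat > h.py <<'E'
import numpy as np, cv2
from plant import get_obs, capture, bot, spot_in, trace, pinpoint
def cam(c):
    f=240/np.tan(np.radians(c['fov_y'])/2)
    K=np.array([[f,0,c['cx']],[0,f,c['cy']],[0,0,1.]])
    return K,np.array(c['dist'],float)
def ext(c,obs=None):
    if 'rvec' in c: return cv2.Rodrigues(np.array(c['rvec'],float))[0],np.array(c['tvec'],float).ravel()
    from scipy.spatial.transform import Rotation as R
    T=np.eye(4);T[:3,:3]=R.from_euler('xyz',obs['tcp_rot']).as_matrix();T[:3,3]=obs['tool_pos']
    M=np.linalg.inv(T@np.array(c['hand_eye']))
    return M[:3,:3],M[:3,3]
def ray(c,at,z,obs=None):
    K,d=cam(c);R,t=ext(c,obs)
    u=cv2.undistortPoints(np.array([[[at[1],at[0]]]],float),K,d)[0,0]
    o=-R.T@t;v=R.T@np.array([u[0],u[1],1.])
    return o+v*(z-o[2])/v[2]
def proj(c,P,obs=None):
    K,d=cam(c);R,t=ext(c,obs)
    return cv2.projectPoints(np.array(P,float).reshape(-1,1,3),cv2.Rodrigues(R)[0],t,K,d)[0].reshape(-1,2)
E
python3 - <<'E'
from h import *
np.set_printoptions(precision=1,suppress=True)
Z={'grinder':0,'rail_end':30,'hopper_top':379,'catch_tray':0,'tray_corner':0,'lever_pivot':56,'lever_tip':120,'bamboo_tray':0,'tamper':0,'bellows_cap':0,'espresso_cup':0,'milk_jug':0,'canister':0,'brush':0,'dosing_ring':0}
print(get_obs())
for n in ('scene','top'):
    c=capture(n); cv2.imwrite(f'pics/{n}0.png',c['frame'][:,:,::-1])
    R,t=ext(c);print(n,c['fov_y'],-R.T@t)
    for q,z in Z.items():
        print(q,[(np.round(r['p'],2),np.round(r['at']),ray(c,r['at'],z)[:2]) for r in pinpoint(q,n)[:3]])
E
```

```text
{'time': 0.0, 'joint_positions': array([ 1.1,  0.3,  1.5, -0. ,  1.3, -0.1]), 'dq': array([ 0., -0., -0., -0., -0.,  0.]), 'tau': array([  0. , -43.1, -24.4,   0.1,   0.1,  -0. ]), 'tool_pos': array([175.2, 494.4, 200.5]), 'tcp_rot': array([-3.1, -0. ,  2.8]), 'contact_force': array([-0.9, -0.4, -0.4]), 'moment': array([-0. ,  0.1,  0. ]), 'finger_force': 0.0, 'grip_width': 91.77732285905294}
scene 52.34349353717154 [1165.1 -532.7 1155.6]
grinder [(np.float64(0.82), array([328., 315.]), array([668.6, -89. ]))]
rail_end [(np.float64(0.83), array([299., 335.]), array([651.9,   2. ]))]
hopper_top [(np.float64(0.97), array([267., 258.]), array([ 651.9, -225. ]))]
catch_tray [(np.float64(0.82), array([227., 318.]), array([403.2, 163.7])), (np.float64(0.69), array([288., 312.]), array([565.4,  -7.9])), (np.float64(0.69), array([326., 315.]), array([661.4, -83.6]))]
tray_corner [(np.float64(0.57), array([304., 302.]), array([587.4, -63.8]))]
lever_pivot [(np.float64(0.7), array([313., 330.]), array([684.9, -51.8]))]
lever_tip [(np.float64(0.66), array([287., 317.]), array([633.7, -49.4])), 
[... 1725 characters left out ...]
[672.4, -39.7])), (np.float64(0.41), array([326., 432.]), array([ 367.6, -308.7]))]
lever_tip [(np.float64(0.6), array([223., 343.]), array([635.6, -61.8]))]
bamboo_tray []
tamper [(np.float64(0.47), array([258., 316.]), array([556.5,  10.4]))]
bellows_cap []
espresso_cup [(np.float64(0.84), array([200., 296.]), array([732.8,  73.2]))]
milk_jug [(np.float64(0.7), array([193., 238.]), array([749.4, 245.1]))]
canister [(np.float64(0.75), array([284., 510.]), array([ 492.9, -547.4]))]
brush [(np.float64(0.61), array([326., 433.]), array([ 369.9, -324.9])), (np.float64(0.45), array([264., 132.]), array([529.1, 540.6]))]
dosing_ring [(np.float64(0.91), array([274., 173.]), array([503.5, 420.1]))]
```

Run:
```python
import cv2
a=cv2.imread('pics/scene0.png');b=cv2.imread('pics/top0.png')
cv2.imwrite('pics/s_crop.png',cv2.resize(a[180:380,220:460],None,fx=3,fy=3,interpolation=2)[:600,:800])
cv2.imwrite('pics/t_crop.png',cv2.resize(b[160:360,200:450],None,fx=3,fy=3,interpolation=2)[:600,:800])
```

```text
(no output)
```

View pics/s_crop.png

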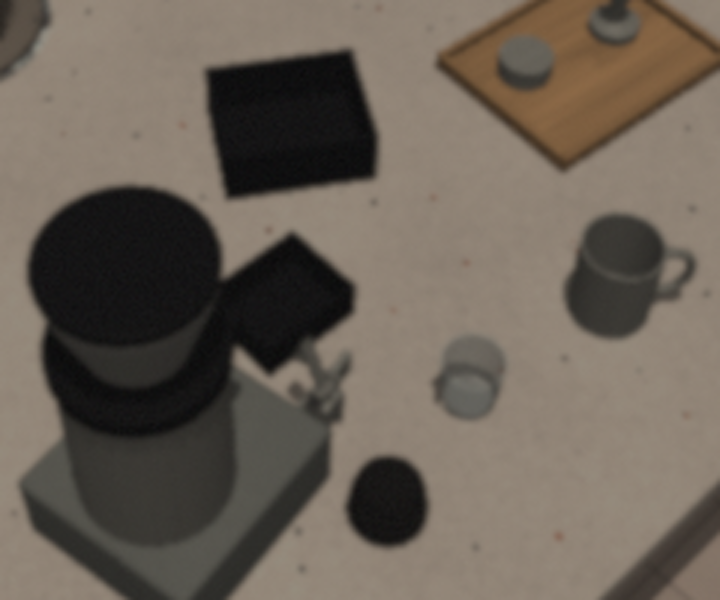

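View pics/t_crop.png

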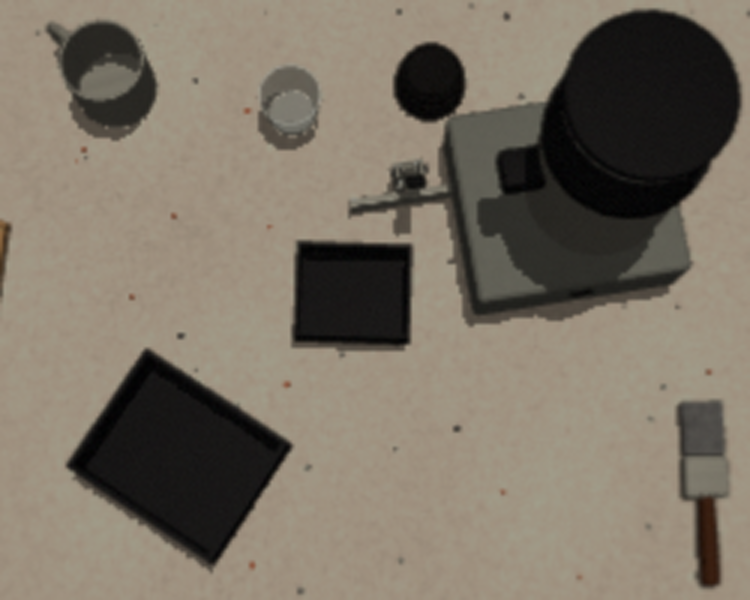

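The top crop shows two black open trays. The smaller one is at about (310, 258) in the full top image, next to the rail. The larger one is at about (262, 314), lower left. The small one measures roughly 110 x 90, so it should be the tray meant. I'll confirm that by fitting the sizes, and fit the grinder pose at the same time.

```bash
cat >> h.py <<'E'
def quad(name,q,near):
    m=min(trace(q,name),key=lambda r:np.hypot(*(np.array(r['at'])-near)))
    cs,_=cv2.findContours(m['mask'].astype(np.uint8),0,1)
    return m['mask'],max(cs,key=cv2.contourArea).reshape(-1,2)
def W(p,P):
    P=np.array(P,float);c,s=np.cos(p[2]),np.sin(p[2])
    return np.c_[p[0]+c*P[:,0]-s*P[:,1],p[1]+s*P[:,0]+c*P[:,1],P[:,2]]
E
python3 - <<'E'
from h import *
from scipy.optimize import least_squares,minimize
np.set_printoptions(precision=3,suppress=True)
def poly_iou(c,p,box,mask):
    x,y,z=box
    P=[[a*x/2,b*y/2,h] for a in(-1,1) for b in(-1,1) for h in(0,z)]
    uv=proj(c,W(p,P)); im=np.zeros(mask.shape,np.uint8)
    im=np.zeros((480*4,640*4),np.uint8)
    cv2.fillConvexPoly(im,np.round(cv2.convexHull(uv.astype(np.float32))*4+1.5).astype(int),1)
    m=cv2.resize(mask.astype(np.uint8),None,fx=4,fy=4,interpolation=0)
    return 1-(im&m).sum()/(im|m).sum()
for nm,ats in (('top',[(258,316),(314,262)]),('scene',[(281,315),(222,318)])):
    c=capture(nm)
    tr=trace('catch_tray',nm); print(nm,[(round(r['p'],2),np.round(r['at']),r['mask'].sum()) for r in tr])
    for at in ats:
        m=min(tr,key=lambda r:np.hypot(*(np.array(r['at'])-at)))['mask']
        p0=ray(c,at,20)
        for box in ((90,110,45),(120,150,45)):
            best=min((minimize(lambda p:poly_iou(c,[p[0],p[1],p[2]/50],box,m),[p0[0],p0[1],50*y],method='Nelder-Mead',options=dict(initial_simplex=[[p0[0],p0[1],50*y],[p0[0]+8,p0[1],50*y],[p0[0],p0[1]+8,50*y],[p0[0],p0[1],50*y+8]],maxiter=120)) for y in(-.6,0,.6)),key=lambda r:r.fun)
            print(nm,at,box,best.x[:2],best.x[2]/50,'1-iou',best.fun)
# grinder from hand-read corners, top crop /3
c=capture('top');px=lambda a,b:np.array([200+(a-1)/3,160+(b-1)/3])
L=[((60,0,85),px(446,118)),((-120,0,85),px(478,304)),((0,100,30),px(349,208)),((-120,-200,85),px(690,264))]
f=lambda p:(proj(c,W(p,[l[0] for l in L]))-np.array([l[1] for l in L])).ravel()
r=least_squares(f,[640,-90,.1]);print('grinder',r.x,f(r.x))
E
```

```text
top [(0.96, array([257., 317.]), np.int64(1281)), (0.6, array([313., 260.]), np.int64(2822))]
top (258, 316) (90, 110, 45) [556.441   4.631] -0.019279971672135805 1-iou 0.04275389525061013
top (258, 316) (120, 150, 45) [568.742  -1.858] -0.062458099126075944 1-iou 0.4555599840573934
top (314, 262) (90, 110, 45) [392.745 152.295] 0.9110539551897573 1-iou 0.5012402551381998
top (314, 262) (120, 150, 45) [400.271 163.93 ] -0.5348506180209402 1-iou 0.11789068036853301
scene [(0.92, array([222., 315.]), np.int64(2299)), (0.64, array([283., 312.]), np.int64(1235))]
scene (281, 315) (90, 110, 45) [561.562   3.906] -0.004446746227179956 1-iou 0.16795832803963917
scene (281, 315) (120, 150, 45) [560.491  16.298] 0.8095800311887499 1-iou 0.4576116176592855
scene (222, 318) (90, 110, 45) [410.755 160.508] -0.25645366559975596 1-iou 0.4766576086956522
scene (222, 318) (120, 150, 45) [400.488 164.795] -0.46365226337448545 1-iou 0.16491627995332303
grinder [656.104 -86.381   0.192] [-1.16  -0.8    0.078 -0.21  -0.187  0.13   1.23   0.814]
```

The sizes settle it: the tray near the rail fits 90x110 (IoU 0.96), and the lower-left one fits about 120x150. The target is therefore the small tray, at about (556, 4) with yaw about -0.02. I'll move above the bay for a closer view.

Call:
{"api": "play_rows", "payload": {
  "rows": [
    [[0.9,-1,0.2],[0,0,0.25]],
    [[0.9,-1,0.2],[0,0,0.25]],
    [[0.9,-1,0.2],[0,0,0.25]],
    [[0.9,-1,0.2],[0,0,0.25]],
    [[0.9,-1,0.2],[0,0,0.25]],
    [[0.9,-1,0.2],[0,0,0.25]],
    [[0.9,-1,0.2],[0,0,0.25]],
    [[0.9,-1,0.2],[0,0,0.25]],
    [[0.9,-1,0.2],[0,0,0.25]],
    [[0.9,-1,0.2],[0,0,0.25]],
    [[0.9,-1,0],[0,0,0.1]],
    [[0.9,-1,0],[0,0,0]]
  ],
  "hand": 0
}}

```text
time: 3.35
tool_pos: [500.3, 133.8, 261.4]
tcp_rot: [3.141, 0.0, -3.119]
contact_force: [-0.0, -0.2, 0.1]
grip_width: 46.1
finger_force: 0.0
```

Call:
{"api": "play_rows", "payload": {
  "rows": [
    [[0.9,-1,0],[0,0,0]],
    [[0.5,-0.7,0],[0,0,0]],
    [[0,0,0],[0,0,0]]
  ]
}}

```text
time: 3.72
tool_pos: [542.1, 82.5, 260.7]
tcp_rot: [-3.142, -0.001, -3.122]
contact_force: [0.4, -0.0, 0.8]
grip_width: 46.0
finger_force: 0.0
```

Run:
```python
from h import *
o=get_obs();c=capture('wrist');cv2.imwrite('pics/w1.png',c['frame'][:,:,::-1]);np.save('o1.npy',o);np.save('c1.npy',c)
print(o['tool_pos'],o['tcp_rot'],c['fov_y'],c['dist'],c['hand_eye'])
for q in ('tray_corner','rail_end','catch_tray','grinder','lever_pivot','lever_tip'):
    print(q,[(round(r['p'],2),np.round(r['at'],1)) for r in pinpoint(q,'wrist')[:3]])
```

```text
[542.05302746  82.52228177 260.70949566] [-3.14158299e+00 -6.65299174e-04 -3.12182545e+00] 58.10376141881409 [-0.02830873  0.          0.          0.          0.        ] [[ 9.71634909e-05 -9.64791325e-01 -2.63016520e-01  7.06216971e+01]
 [ 9.99999903e-01 -1.93862615e-05  4.40531942e-04  1.82278581e-01]
 [-4.30120303e-04 -2.63016538e-01  9.64791229e-01 -1.83017449e+02]
 [ 0.00000000e+00  0.00000000e+00  0.00000000e+00  1.00000000e+00]]
tray_corner [(0.96, array([249.9, 191.3])), (0.55, array([ 63.1, 295. ]))]
rail_end [(0.66, array([293.5, 245.7]))]
catch_tray [(0.64, array([213.6, 239.1])), (0.59, array([ 51.9, 398.9]))]
grinder []
lever_pivot []
lever_tip []
```

View pics/w1.png

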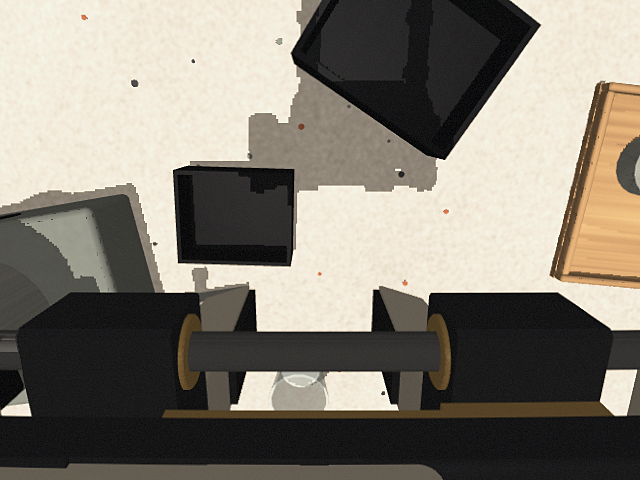

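The wrist view shows the tray's rim corners at about (174,168), (294,168), (291,266) and (179,263) in (column, row). The foot's near corner is at (127,195). The gripper hides the rail, so I'm backing off for a clear view.

Call:
{"api": "play_rows", "payload": {
  "rows": [
    [[-0.8,-0.6,0.4],[0,0,0]],
    [[-0.8,-0.6,0.4],[0,0,0]],
    [[-0.8,-0.6,0.4],[0,0,0]],
    [[-0.8,-0.6,0.4],[0,0,0]],
    [[0,0,0],[0,0,0]],
    [[0,0,0],[0,0,0]]
  ]
}}

```text
time: 4.82
tool_pos: [445.7, 12.3, 309.2]
tcp_rot: [3.141, 0.001, -3.119]
contact_force: [0.8, -0.0, 0.0]
grip_width: 46.1
finger_force: 0.0
```

Run:
```python
from h import *
o=get_obs();c=capture('wrist');cv2.imwrite('pics/w2.png',c['frame'][:,:,::-1]);np.save('o2.npy',o);np.save('c2.npy',c)
print(o['tool_pos'],o['tcp_rot'])
G=[656.1,-86.4,.18]
for q,z in (('tray_corner',0),('rail_end',30),('catch_tray',0),('grinder',0),('lever_pivot',56),('lever_tip',130)):
    print(q,[(round(r['p'],2),np.round(r['at'],1),ray(c,r['at'],z,o)) for r in pinpoint(q,'wrist')[:2]])
print(proj(c,W(G,[(60,0,85),(-120,0,85),(0,100,30),(-120,0,0),(0,0,30),(-120,-200,85)]),o))
im=cv2.resize(c['frame'][190:390,120:386,::-1],None,fx=3,fy=3,interpolation=2);cv2.imwrite('pics/w2c.png',im)
```

```text
[445.68970055  12.28618213 309.20071361] [ 3.14129317e+00  5.52135353e-04 -3.11909509e+00]
tray_corner [(0.75, array([157.9, 357.9]), array([408.02466365,  61.474485  ,   0.        ])), (0.71, array([310.9, 262.9]), array([ 5.96159681e+02, -4.65714254e+01,  5.68434189e-14]))]
rail_end []
catch_tray [(0.58, array([283.8, 306.2]), array([5.59365148e+02, 6.22266829e+00, 5.68434189e-14])), (0.57, array([153.3, 448.2]), array([400.42651935, 162.57228649,   0.        ]))]
grinder []
lever_pivot [(0.8, array([389.8, 258.5]), array([670.20764681, -46.12259684,  56.        ]))]
lever_tip [(0.73, array([407.4, 239. ]), array([640.33751654, -55.74101891, 130.        ]))]
[[229.63318088 439.0669751 ]
 [192.20796277 291.11466735]
 [309.44269221 354.7199479 ]
 [211.33629494 265.01469564]
 [227.58636872 366.24022043]
 [  6.40227009 318.71567207]]
```

View pics/w2.png

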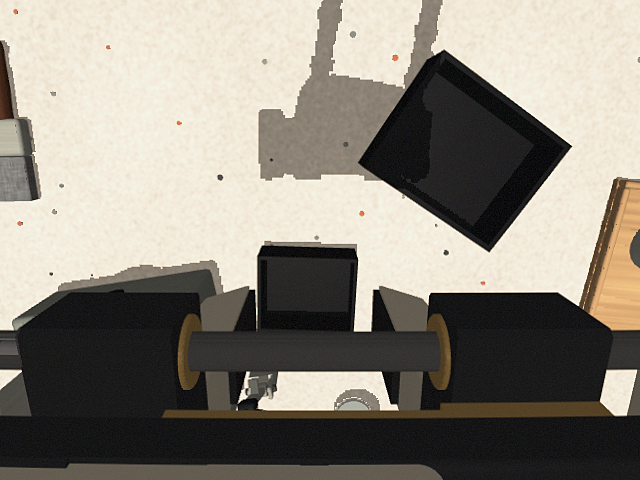

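Run:
```python
from h import *
o=np.load('o1.npy',allow_pickle=True).item();c=np.load('c1.npy',allow_pickle=True).item()
c2=capture('top')
G=[656.1,-86.4,.18]
def show(c,o,x0,y0,w,h,s):
    im=cv2.resize(c['frame'][y0:y0+h,x0:x0+w,::-1],None,fx=s,fy=s,interpolation=2)
    im=(255*(im/255.)**.5).astype(np.uint8)
    for P in ([(60,0,85),(-120,0,85),(-120,-200,85)],[(60,0,0),(-120,0,0),(-120,0,85)],[(0,0,30),(0,100,30),(8,100,30)]):
        uv=(proj(c,W(G,P),o)-[x0,y0]+.5)*s
        cv2.polylines(im,[np.round(uv).astype(int)],False,(0,0,255),1)
    return im
a=show(c,o,0,150,260,150,3)
b=show(c2,None,290,190,160,90,4.875)[:440]
print(c2['frame'].shape)
cv2.imwrite('pics/ov1.png',np.vstack([a[90:],b[:240]]))
print(proj(c,W(G,[(60,0,85),(-120,0,85),(-120,0,0),(0,100,30)]),o))
```

```text
(480, 640, 3)
[[144.07325955 388.62028758]
 [ 88.40896455 204.45651387]
 [129.49549667 190.1557476 ]
 [242.74837126 293.78665146]]
```

View pics/ov1.png

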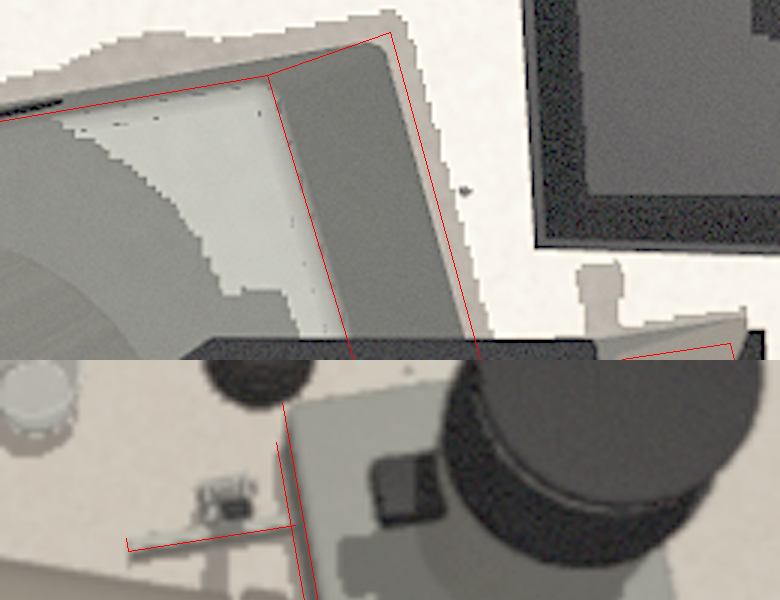

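The overlay matches the foot and rail to within about 1 mm: grinder at about (656, -87.5), yaw 0.18. Next is the tray fit from its rim corners in w1.

Run:
```python
from h import *
from scipy.optimize import least_squares
o=np.load('o1.npy',allow_pickle=True).item();c=np.load('c1.npy',allow_pickle=True).item()
uv=[(174,168),(294,168),(291,266),(179,263)]
Q=np.array([ray(c,(v,u),45,o) for u,v in uv]);print(Q.round(1))
f=lambda p:(proj(c,W(p,[(-45,-55,45),(-45,55,45),(45,55,45),(45,-55,45)]),o)-uv).ravel()
r=least_squares(f,[556,4,0]);p=r.x;print(p,f(p).round(1))
for g in ((-20,55-2,0),(-20,55+4,0)): print(W(p,[g]))
print('home',W([656.1,-87.5,.18],[(-45,55,0),(-65,108,0),(-90-0,55,0),(-45,110,0)]).round(1))
```

```text
[[510.2 -45.8  45. ]
 [508.2  64.2  45. ]
 [602.3  62.   45. ]
 [601.5 -46.7  45. ]]
[ 5.55412979e+02  8.48154547e+00 -2.64795988e-03] [-0.7  0.1 -0.7  2.6  1.4 -1.7  0.  -1.2]
[[535.55339132  61.5343188    0.        ]]
[[535.56927906  67.53429776   0.        ]]
home [[602.  -41.4   0. ]
 [572.8   7.1   0. ]
 [557.7 -49.5   0. ]
 [592.1  12.7   0. ]]
```

Call:
{"api": "play_rows", "payload": {
  "rows": [
    [[0.28,0.164,-0.75],[0,0,-0.15]],
    [[0.28,0.164,-0.75],[0,0,0]],
    [[0.28,0.164,-0.75],[0,0,0]],
    [[0.28,0.164,-0.75],[0,0,0]],
    [[0.28,0.164,-0.75],[0,0,0]],
    [[0.28,0.164,-0.75],[0,0,0]],
    [[0.28,0.164,-0.75],[0,0,0]],
    [[0.28,0.164,-0.75],[0,0,0]],
    [[0.28,0.164,-0.75],[0,0,0]],
    [[0.28,0.164,-0.75],[0,0,0]],
    [[0,0,0],[0,0,0]],
    [[0,0,0],[0,0,0]]
  ]
}}

```text
time: 6.72
tool_pos: [529.6, 60.9, 84.9]
tcp_rot: [3.142, 0.001, -3.14]
contact_force: [0.4, 0.2, 0.4]
grip_width: 46.2
finger_force: 0.0
```

Run:
```python
from h import *
o=get_obs();c=capture('wrist');cv2.imwrite('pics/w3.png',c['frame'][:,:,::-1])
print(o['tool_pos'],o['tcp_rot'])
```

```text
[529.63824632  60.93704477  84.86471506] [ 3.14158059e+00  5.24476352e-04 -3.14019975e+00]
```

View pics/w3.png

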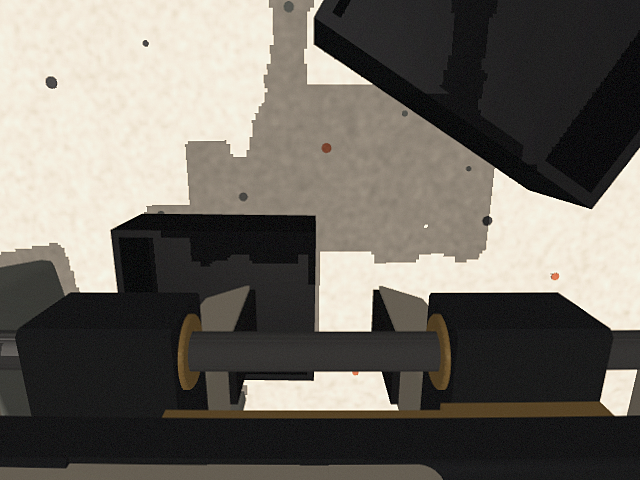

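The tray's +y wall (column 316) sits between the open fingers (columns 245 and 385) and is square to the tool. I'll descend and close.

Call:
{"api": "play_rows", "payload": {
  "rows": [
    [[0,0.02,-0.6],[0,0,0]],
    [[0,0,-0.6],[0,0,0]],
    [[0,0,-0.4],[0,0,0]],
    [[0,0,-0.3],[0,0,0]],
    [[0,0,0],[0,0,0]]
  ]
}}

```text
time: 7.4
tool_pos: [529.3, 61.6, 27.1]
tcp_rot: [3.142, -0.001, -3.14]
contact_force: [-0.1, 0.4, 0.3]
grip_width: 45.8
finger_force: 0.0
```

Call:
{"api": "play_rows", "payload": {
  "rows": [
    [[0,0,0],[0,0,0]],
    [[0,0,0],[0,0,0]],
    [[0,0,0],[0,0,0]],
    [[0,0,0],[0,0,0]],
    [[0,0,0],[0,0,0]],
    [[0,0,0],[0,0,0]]
  ],
  "hand": -1
}}

```text
time: 8.15
tool_pos: [529.5, 61.7, 27.2]
tcp_rot: [3.141, -0.0, -3.14]
contact_force: [-0.9, 0.2, 1.1]
grip_width: 0.6
finger_force: 0.0
```

Run:
```python
from h import *
print(get_obs()['grip_width'],get_obs()['finger_force'])
c=capture('wrist');a=c['frame'][200:440,60:560,::-1]
t=capture('top')['frame'][210:310,260:380,::-1]
im=np.zeros((560,750,3),np.uint8);im[:240,:500]=a;im[240:540,:360]=cv2.resize(t,None,fx=3,fy=3)
s=capture('scene')['frame'][240:340,260:380,::-1];im[240:540,370:730]=cv2.resize(s,None,fx=3,fy=3)
im=(255*(im/255.)**.5).astype(np.uint8)
cv2.imwrite('pics/w4.png',im)
```

```text
0.6088882867777633 0.0
```

View pics/w4.png

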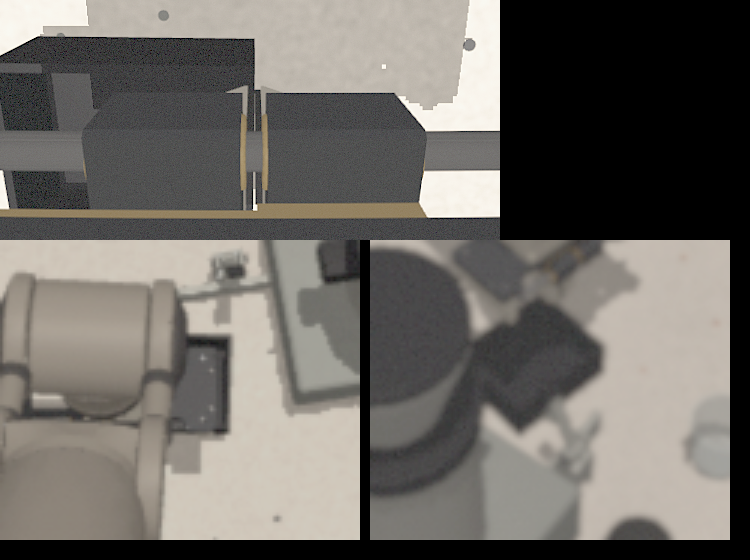

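Call:
{"api": "play_rows", "payload": {
  "rows": [
    [[0.078,-0.136,0],[0,0,0.107]],
    [[0.078,-0.136,0],[0,0,0.107]],
    [[0.078,-0.136,0],[0,0,0.107]],
    [[0.078,-0.136,0],[0,0,0.107]],
    [[0.078,-0.136,0],[0,0,0.107]],
    [[0.078,-0.136,0],[0,0,0.107]],
    [[0.078,-0.136,0],[0,0,0.107]],
    [[0.078,-0.136,0],[0,0,0.107]],
    [[0.078,-0.136,0],[0,0,0.107]],
    [[0.078,-0.136,0],[0,0,0.107]],
    [[0.078,-0.136,0],[0,0,0.107]],
    [[0.078,-0.136,0],[0,0,0.107]]
  ]
}}

```text
time: 9.8
tool_pos: [557.7, 12.4, 27.2]
tcp_rot: [3.142, 0.0, -2.96]
contact_force: [-0.1, 0.4, -0.2]
grip_width: 0.5
finger_force: 0.0
```

Run:
```python
from h import *
o=get_obs();print(o['tool_pos'],o['tcp_rot'],o['contact_force'],o['moment'],o['grip_width'],o['finger_force'])
c=capture('wrist');a=c['frame'][150:450,60:560,::-1]
t=capture('top')['frame'][210:310,260:380,::-1]
im=np.zeros((600,750,3),np.uint8);im[:300,:500]=a;im[300:600,:360]=cv2.resize(t,None,fx=3,fy=3)
s=capture('scene')['frame'][240:340,260:380,::-1];im[300:600,370:730]=cv2.resize(s,None,fx=3,fy=3)
im=(255*(im/255.)**.5).astype(np.uint8)
cv2.imwrite('pics/w5.png',im)
```

```text
[557.6977956   12.41726371  27.23290277] [ 3.14151201e+00  1.28298100e-05 -2.95997215e+00] [-0.05589797  0.35300448 -0.16051751] [ 0.09326448  0.01099151 -0.04521224] 0.5078312008009861 0.0
```

View pics/w5.png

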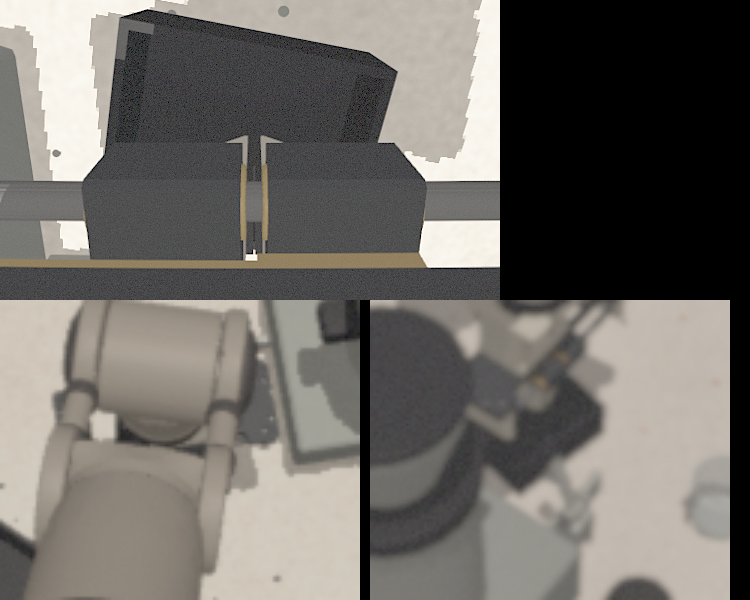

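Run:
```python
from h import *
np.set_printoptions(precision=1,suppress=True)
o=get_obs();c=capture('wrist')
for u,v in ((205,162),(430,203),(457,222)): print((u,v),ray(c,(v,u),0,o),ray(c,(v,u),45,o))
for q in('tray_corner','catch_tray'):print([(r['p'],r['at'],ray(c,r['at'],0,o)) for r in pinpoint(q,'wrist')])
for p in ([555.4,8.5,0],[555.4,-41,0]):
  print(p,proj(c,W(p,[(-45,-55,0),(-45,-55,45),(-45,55,0),(-45,55,45)]),o))
```

```text
(205, 162) [513.6 -48.4   0. ] [508.2 -38.1  45. ]
(430, 203) [513.6  62.9   0. ] [508.1  49.4  45. ]
(457, 222) [520.4  78.6   0. ] [513.5  61.8  45. ]
[]
[(0.56, [267.9, 297.6], array([558.4,   4.5,   0. ]))]
[555.4, 8.5, 0] [[209.8 156. ]
 [182.3 163.9]
 [432.8 196.9]
 [463.4 215.1]]
[555.4, -41, 0] [[106.9 137.5]
 [ 52.1 140.7]
 [333.8 178.6]
 [339.2 192.3]]
```

Run:
```python
from h import *
np.set_printoptions(precision=1,suppress=True)
c=capture('wrist');K,d=cam(c);M=np.linalg.inv(np.array(c['hand_eye']))
for z in (14,0,-5,-24,-40):
    P=np.array([(x,y,z) for x in(9.5,-9.5) for y in(-23.,23,.3)])
    print(z,cv2.projectPoints(P,cv2.Rodrigues(M[:3,:3])[0],M[:3,3],K,d)[0].reshape(-1,2).round().tolist())
f=c['frame'];a=f[270:420,200:440,::-1];cv2.imwrite('pics/w6.png',cv2.resize((255*(a/255.)**.5).astype(np.uint8),None,fx=3.3,fy=3.3,interpolation=2))
o=get_obs();print(o['joint_positions'],o['tau'])
```

```text
14 [[265.0, 259.0], [361.0, 259.0], [314.0, 259.0], [266.0, 296.0], [360.0, 296.0], [314.0, 296.0]]
0 [[262.0, 268.0], [365.0, 268.0], [314.0, 268.0], [263.0, 308.0], [363.0, 308.0], [314.0, 308.0]]
-5 [[260.0, 272.0], [366.0, 272.0], [314.0, 272.0], [262.0, 312.0], [365.0, 312.0], [314.0, 312.0]]
-24 [[255.0, 288.0], [372.0, 288.0], [314.0, 288.0], [256.0, 332.0], [370.0, 332.0], [314.0, 332.0]]
-40 [[249.0, 304.0], [378.0, 304.0], [314.0, 304.0], [251.0, 352.0], [375.0, 352.0], [314.0, 352.0]]
[-0.1  0.6  1.6  0.   0.9 -1.9] [ -0.1 -49.9 -18.8  -0.    0.1   0. ]
```

View pics/w6.png

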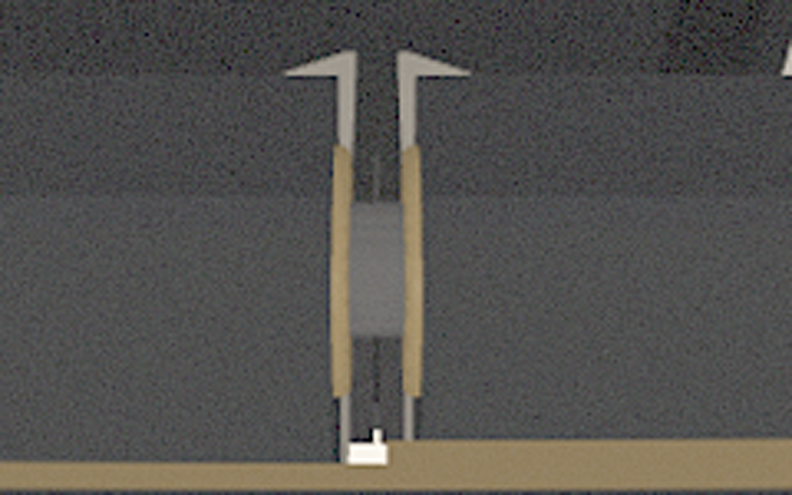

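The last crop explains the miss. The closed fingers (columns 303–323, tip at row 285) end at about tool z = -24, not +14. So the fingertips sit about 38 mm higher than stated, and they passed just above the 45 mm rim. The tray hasn't moved: about (557, 8), yaw 0. I'll go back and descend about 39 mm lower, watching the force.

Call:
{"api": "play_rows", "payload": {
  "rows": [
    [[0,0,0.5],[0,0,0]],
    [[-0.15,0.27,0],[0,0,-0.21]],
    [[-0.15,0.27,0],[0,0,-0.21]],
    [[-0.15,0.27,0],[0,0,-0.21]],
    [[-0.15,0.27,0],[0,0,-0.22]],
    [[-0.15,0.27,0],[0,0,-0.22]],
    [[-0.15,0.27,0],[0,0,-0.22]],
    [[0,0,0],[0,0,0]],
    [[0,0,-0.5],[0,0,0]],
    [[0,0,-0.4],[0,0,0]],
    [[0,0,-0.3],[0,0,0]],
    [[0,0,0],[0,0,0]]
  ],
  "hand": 0
}}

```text
time: 11.65
tool_pos: [529.8, 61.1, 5.1]
tcp_rot: [3.141, -0.002, -3.141]
contact_force: [-0.0, -0.1, 0.4]
grip_width: 46.2
finger_force: 0.0
```

Call:
{"api": "play_rows", "payload": {
  "rows": [
    [[0,0,-0.2],[0,0,0]],
    [[0,0,-0.2],[0,0,0]],
    [[0,0,0],[0,0,0]]
  ]
}}

```text
time: 12.02
tool_pos: [530.2, 61.3, -6.2]
tcp_rot: [3.141, -0.001, -3.141]
contact_force: [0.7, 0.5, -0.7]
grip_width: 46.0
finger_force: 0.0
```

Call:
{"api": "play_rows", "payload": {
  "rows": [
    [[0,0,0],[0,0,0]],
    [[0,0,0],[0,0,0]],
    [[0,0,0],[0,0,0]],
    [[0,0,0],[0,0,0]],
    [[0,0,0],[0,0,0]],
    [[0,0,0],[0,0,0]]
  ],
  "hand": -1
}}

```text
time: 12.78
tool_pos: [530.6, 61.2, -5.7]
tcp_rot: [-3.142, 0.0, -3.141]
contact_force: [0.4, -1.2, 0.8]
grip_width: 3.6
finger_force: 30.0
```

Now the wall is gripped: width 3.6, force 30 N. Sliding to about 6 mm short of home and turning it square.

Call:
{"api": "play_rows", "payload": {
  "rows": [
    [[0.08,-0.14,0],[0,0,0.108]],
    [[0.08,-0.14,0],[0,0,0.108]],
    [[0.08,-0.14,0],[0,0,0.108]],
    [[0.08,-0.14,0],[0,0,0.108]],
    [[0.08,-0.14,0],[0,0,0.108]],
    [[0.08,-0.14,0],[0,0,0.108]],
    [[0.08,-0.14,0],[0,0,0.108]],
    [[0.08,-0.14,0],[0,0,0.108]],
    [[0.08,-0.14,0],[0,0,0.108]],
    [[0.08,-0.14,0],[0,0,0.108]],
    [[0.08,-0.14,0],[0,0,0.108]],
    [[0.08,-0.14,0],[0,0,0.108]]
  ]
}}

```text
time: 14.28
tool_pos: [559.4, 10.7, -5.7]
tcp_rot: [3.141, -0.0, -2.959]
contact_force: [-3.7, 2.7, 4.6]
grip_width: 3.6
finger_force: 30.0
```

Run:
```python
from h import *
np.set_printoptions(precision=2,suppress=True)
o=get_obs();print(o['tool_pos'],o['tcp_rot'],o['contact_force'],o['moment'],o['grip_width'])
c=capture('wrist');cv2.imwrite('pics/w7.png',c['frame'][:,:,::-1]);np.save('c7.npy',c);np.save('o7.npy',o)
# bottom near edge of tray: use darkness boundary scanning down columns between 60 and 250
g=cv2.GaussianBlur(cv2.cvtColor(c['frame'],cv2.COLOR_RGB2GRAY),(3,3),0)
for u in range(20,560,30):
    col=g[:290,u].astype(int);e=[v for v in range(1,289) if col[v]<45 and col[v-1]>=45]
    print(u,e[:3],end=' ')
for q in('catch_tray','tray_corner'):print([(r['p'],r['at'],ray(c,r['at'],0,o)) for r in pinpoint(q,'wrist')])
```

```text
[559.36  10.68  -5.71] [ 3.14 -0.   -2.96] [-3.66  2.75  4.65] [ 0.64  0.45 -0.06] 3.5839296290351808
20 [277] 50 [263] 80 [255] 110 [255] 140 [255] 170 [256] 200 [255] 230 [256] 260 [256] 290 [256] 320 [] 350 [] 380 [] 410 [] 440 [] 470 [] 500 [] 530 [] []
[]
```

Call:
{"api": "play_rows", "payload": {
  "rows": [
    [[0.006,-0.033,0],[0,0,0]],
    [[0.006,-0.033,0],[0,0,0]],
    [[0.006,-0.033,0],[0,0,0]],
    [[0.006,-0.033,0],[0,0,0]],
    [[0,0,0],[0,0,0]]
  ]
}}

```text
time: 15.05
tool_pos: [560.2, 6.9, -5.7]
tcp_rot: [-3.142, 0.0, -2.96]
contact_force: [-0.2, 2.2, 4.4]
grip_width: 4.0
finger_force: 30.0
```

Call:
{"api": "play_rows", "payload": {
  "rows": [
    [[0.033,0.006,0],[0,0,0]],
    [[0.033,0.006,0],[0,0,0]],
    [[0.033,0.006,0],[0,0,0]],
    [[0.033,0.006,0],[0,0,0]],
    [[0,0,0],[0,0,0]]
  ]
}}

```text
time: 15.68
tool_pos: [562.9, 7.0, -5.7]
tcp_rot: [-3.142, -0.002, -2.961]
contact_force: [-4.9, -0.7, 7.0]
grip_width: 3.6
finger_force: 30.0
```

Call:
{"api": "play_rows", "payload": {
  "rows": [
    [[0.033,0.006,0],[0,0,0]],
    [[0.033,0.006,0],[0,0,0]],
    [[0,0,0],[0,0,0]]
  ]
}}

```text
time: 16.05
tool_pos: [564.9, 7.2, -5.7]
tcp_rot: [-3.141, -0.002, -2.961]
contact_force: [-5.0, -0.9, 7.9]
grip_width: 3.8
finger_force: 30.0
```

Call:
{"api": "play_rows", "payload": {
  "rows": [
    [[0.006,-0.033,0],[0,0,0]],
    [[0.006,-0.033,0],[0,0,0]],
    [[0,0,0],[0,0,0]]
  ]
}}

```text
time: 16.42
tool_pos: [565.8, 6.0, -5.7]
tcp_rot: [3.141, -0.001, -2.96]
contact_force: [-2.8, 3.7, 6.4]
grip_width: 3.9
finger_force: 30.0
```

Call:
{"api": "play_rows", "payload": {
  "rows": [
    [[0.033,0.006,0],[0,0,0]],
    [[0.033,0.006,0],[0,0,0]],
    [[0,0,0],[0,0,0]]
  ]
}}

```text
time: 16.8
tool_pos: [566.0, 6.1, -5.7]
tcp_rot: [3.141, -0.005, -2.96]
contact_force: [-8.4, 0.4, 10.9]
grip_width: 3.7
finger_force: 30.0
```

Call:
{"api": "play_rows", "payload": {
  "rows": [
    [[0.006,-0.033,0],[0,0,0]],
    [[0.006,-0.033,0],[0,0,0]],
    [[0,0,0],[0,0,0]]
  ]
}}

```text
time: 17.18
tool_pos: [565.9, 6.1, -5.7]
tcp_rot: [3.138, -0.005, -2.96]
contact_force: [-9.5, 9.7, 12.0]
grip_width: 3.7
finger_force: 30.0
```

Contact on both sides: the motion stopped at (566, 6), which matches the predicted home. I'll press a little more, then release.

Call:
{"api": "play_rows", "payload": {
  "rows": [
    [[0.04,-0.03,0],[0,0,0]],
    [[0.04,-0.03,0],[0,0,0]],
    [[0,0,0],[0,0,0]],
    [[0,0,0],[0,0,0]]
  ]
}}

```text
time: 17.68
tool_pos: [565.8, 6.2, -5.8]
tcp_rot: [3.135, -0.009, -2.96]
contact_force: [-16.4, 16.9, 18.9]
grip_width: 3.9
finger_force: 30.0
```

Call:
{"api": "play_rows", "payload": {
  "rows": [
    [[0,0,0],[0,0,0]],
    [[0,0,0],[0,0,0]],
    [[0,0,0],[0,0,0]],
    [[0,0,0],[0,0,0]],
    [[0,0,0],[0,0,0]]
  ],
  "hand": -0.3
}}

```text
time: 18.3
tool_pos: [571.2, 2.3, -5.9]
tcp_rot: [-3.142, -0.0, -2.961]
contact_force: [-0.8, 0.0, -0.5]
grip_width: 32.4
finger_force: 0.0
```

Call:
{"api": "play_rows", "payload": {
  "rows": [
    [[-0.1,0,0.5],[0,0,0]],
    [[0,0,0.8],[0,0,0]],
    [[0,0,0.8],[0,0,0]],
    [[-0.3,0.3,1],[0,0,0]],
    [[-0.5,0.3,1],[0,0,0]],
    [[-0.5,0.3,1],[0,0,0]],
    [[-0.5,0.3,1],[0,0,0]],
    [[-0.5,0.3,1],[0,0,0]],
    [[0,0,0],[0,0,0]],
    [[0,0,0],[0,0,0]]
  ]
}}

```text
time: 19.55
tool_pos: [498.9, 47.4, 207.1]
tcp_rot: [-3.141, 0.0, -2.96]
contact_force: [0.1, 0.4, -1.1]
grip_width: 32.1
finger_force: 0.0
```

Run:
```python
from h import *
np.set_printoptions(precision=2,suppress=True)
o=get_obs();print(o['tool_pos'],o['tcp_rot'],o['time'])
c=capture('wrist');t=capture('top')
G=[656.1,-87.5,.18]
def show(c,o,x0,y0,w,h,s):
    im=cv2.resize(c['frame'][y0:y0+h,x0:x0+w,::-1],None,fx=s,fy=s,interpolation=2)
    im=(255*(im/255.)**.5).astype(np.uint8)
    for P,k in (([(60,0,85),(-120,0,85),(-120,-200,85)],(0,0,255)),([(60,0,0),(-120,0,0)],(0,0,255)),([(0,0,30),(0,100,30)],(0,0,255)),([(0,0,45),(-90,0,45),(-90,110,45),(0,110,45),(0,0,45)],(0,255,0)),([(0,0,0),(-90,0,0),(-90,110,0),(0,110,0)],(255,255,0))):
        uv=(proj(c,W(G,P),o)-[x0,y0]+.5)*s
        cv2.polylines(im,[np.round(uv).astype(int)],False,k,1)
    return im
pv=proj(c,W(G,[(-120,0,85),(-90,110,45)]),o);print(pv)
a=show(c,o,60,120,400,180,2)
b=show(t,None,290,190,100,60,5);b=cv2.resize(t['frame'][200:260,300:380,::-1],None,fx=4,fy=4,interpolation=2)
s=capture('scene');s2=show(s,None,280,240,90,58,4)
im=np.zeros((600,800,3),np.uint8);im[:360]=a;im[360:,:320]=b;im[360:592,330:690]=s2
cv2.imwrite('pics/w8.png',im)
for n in('wrist','scene','top'):
  for q,z in(('catch_tray',0),('tray_corner',0),('lever_tip',125),('lever_pivot',56),('rail_end',30)):
    cc={'wrist':c,'scene':s,'top':t}[n]
    print(n,q,[(round(r['p'],2),np.round(r['at']),ray(cc,r['at'],z,o)) for r in pinpoint(q,n)[:2]])
print(W(G,[(-45,55,0),(0,0,0),(20,40,56)]))
```

```text
[498.95  47.44 207.13] [-3.14  0.   -2.96] 19.55
[[ 94.66 241.02]
 [252.6  263.54]]
wrist catch_tray [(0.87, array([121., 464.]), array([400.5 , 163.28,   0.  ])), (0.64, array([294., 203.]), array([603.17, -42.06,   0.  ]))]
wrist tray_corner [(0.86, array([111., 349.]), array([410.86,  62.91,   0.  ]))]
wrist lever_tip []
wrist lever_pivot []
wrist rail_end []
scene catch_tray [(0.87, array([306., 311.]), array([608.29, -48.81,   0.  ])), (0.7, array([227., 316.]), array([401.89, 159.72,   0.  ]))]
scene tray_corner [(0.6, array([248., 294.]), array([418.14,  52.07,   0.  ]))]
scene lever_tip [(0.73, array([282., 424.]), array([811.48, 161.91, 125.  ])), (0.72, array([296., 336.]), array([690.  , -34.66, 125.  ]))]
scene lever_pivot [(0.54, array([311., 327.]), array([675.18, -51.59,  56.  ]))]
scene rail_end [(0.7, array([299., 333.]), array([648.2 ,  -2.08,  30.  ]))]
top catch_tray [(0.83, array([247., 333.]), array([591.44, -38.98,   0.  ])), (0.8, array([314., 262.]), array([394.23, 158.26,   0.  ]))]
top tray_corner [(0.9, array([224., 349.]), array([662.14, -84.33,   0.  ]))]
top lever_tip [(0.53, array([221., 342.]), array([638.2 , -59.37, 125.  ]))]
top lever_pivot [(0.42, array([213., 336.]), array([678.09, -46.4 ,  56.  ]))]
top rail_end [(0.7, array([286., 514.]), array([ 486.05, -547.07,   30.  ]))]
[[601.98 -41.44   0.  ]
 [656.1  -87.5    0.  ]
 [668.62 -44.57  56.  ]]
```

View pics/w8.png

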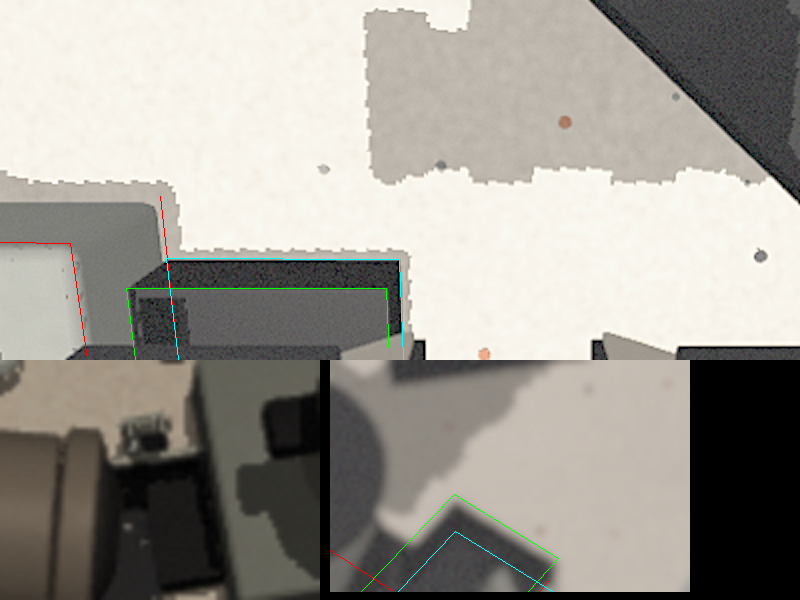

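The wrist overlay shows the tray at home. Its base corner meets the foot at about (165,260) in the crop, and the model outline agrees within a pixel. I'll check squareness numerically against the foot and work out the lever.

Run:
```python
from h import *
np.set_printoptions(precision=3,suppress=True)
o=get_obs();c=capture('wrist')
g=cv2.GaussianBlur(cv2.cvtColor(c['frame'],cv2.COLOR_RGB2GRAY),(3,3),0).astype(float)
def line(us,v0,v1,thr,z):
    P=[]
    for u in us:
        for v in range(v0,v1):
            if g[v-1,u]>=thr>g[v,u]:
                P.append(ray(c,(v-1+(g[v-1,u]-thr)/(g[v-1,u]-g[v,u]),u),z,o)[:2]);break
    P=np.array(P);k,r=np.polyfit(P[:,1],P[:,0],1,full=False),0
    res=P[:,0]-np.polyval(k,P[:,1]); m=abs(res)<1
    k=np.polyfit(P[m,1],P[m,0],1);return -np.arctan(k[0]),k,len(P),m.sum(),res.std()
print('samples',g[200:235,100].round()[::2],g[235:262:2,200].round())
print('tray near edge',line(range(150,256,3),225,262,70,0))
print('foot near edge base',line(range(62,130,3),205,235,105,0))
```

```text
samples [236. 237. 238. 238. 238. 236. 148. 130. 133. 134. 115.  58.  63.  62.
  62.  62.  62.  62.] [236. 237. 240. 241. 239. 147. 134.  80.   8.  13.  12.  13.  12.  13.]
tray near edge (np.float64(0.1785091590563719), array([ -0.18 , 549.456]), 36, np.int64(36), np.float64(0.07036848191523216))
foot near edge base (np.float64(0.18126073032835308), array([ -0.183, 520.822]), 23, np.int64(23), np.float64(0.045979951295856004))
```

Squareness agrees within 0.003 rad, but the edge spacing suggests a gap of about 2 mm to the rail. I'll nudge the near face toward the rail with closed fingers.

Call:
{"api": "play_rows", "payload": {
  "rows": [
    [[0.138,-0.246,-0.7],[0,0,0]],
    [[0.138,-0.246,-0.7],[0,0,0]],
    [[0.138,-0.246,-0.7],[0,0,0]],
    [[0.138,-0.246,-0.7],[0,0,0]],
    [[0.138,-0.246,-0.7],[0,0,0]],
    [[0.138,-0.246,-0.7],[0,0,0]],
    [[0.138,-0.246,-0.7],[0,0,0]],
    [[0.138,-0.246,-0.7],[0,0,0]],
    [[0,0,-0.6],[0,0,0]],
    [[0,0,-0.6],[0,0,0]],
    [[0,0,-0.3],[0,0,0]],
    [[0,0,0],[0,0,0]]
  ],
  "hand": -1
}}

```text
time: 22.0
tool_pos: [532.0, -11.4, -6.1]
tcp_rot: [3.141, -0.001, -2.96]
contact_force: [0.1, 0.1, 0.3]
grip_width: 0.2
finger_force: 0.0
```

Call:
{"api": "play_rows", "payload": {
  "rows": [
    [[0.065,0.012,0],[0,0,0]],
    [[0.065,0.012,0],[0,0,0]],
    [[0.065,0.012,0],[0,0,0]],
    [[0,0,0],[0,0,0]]
  ]
}}

```text
time: 22.5
tool_pos: [538.4, -10.3, -5.5]
tcp_rot: [-3.142, 0.001, -2.96]
contact_force: [-0.1, 0.4, 0.4]
grip_width: 0.3
finger_force: 0.0
```

Call:
{"api": "play_rows", "payload": {
  "rows": [
    [[0.033,0.006,0],[0,0,0]],
    [[0.033,0.006,0],[0,0,0]],
    [[0,0,0],[0,0,0]]
  ]
}}

```text
time: 22.88
tool_pos: [540.0, -10.0, -5.8]
tcp_rot: [3.141, -0.0, -2.96]
contact_force: [0.2, 0.1, 0.2]
grip_width: 0.5
finger_force: 0.1
```

Call:
{"api": "play_rows", "payload": {
  "rows": [
    [[0.033,0.006,0],[0,0,0]],
    [[0.033,0.006,0],[0,0,0]],
    [[0,0,0],[0,0,0]]
  ]
}}

```text
time: 23.25
tool_pos: [540.9, -9.4, -6.0]
tcp_rot: [3.141, -0.002, -2.96]
contact_force: [-5.9, 0.5, 3.1]
grip_width: 0.5
finger_force: 2.6
```

Call:
{"api": "play_rows", "payload": {
  "rows": [
    [[0.033,0.006,0],[0,0,0]],
    [[0.033,0.006,0],[0,0,0]],
    [[0,0,0],[0,0,0]]
  ]
}}

```text
time: 23.62
tool_pos: [540.8, -9.4, -6.0]
tcp_rot: [3.14, -0.007, -2.96]
contact_force: [-11.8, -1.8, 9.5]
grip_width: 0.3
finger_force: 6.3
```

The near face didn't move under 12 N, so it's flush on the rail. Now the same check on the +y face.

Call:
{"api": "play_rows", "payload": {
  "rows": [
    [[-0.5,-0.09,0],[0,0,0]],
    [[-0.1,0.48,0],[0,0,0]],
    [[-0.09,0.48,0],[0,0,0]],
    [[-0.09,0.48,0],[0,0,0]],
    [[0.5,0.09,0],[0,0,0]],
    [[0.5,0.09,0],[0,0,0]],
    [[0.4,0.07,0],[0,0,0]],
    [[0,0,0],[0,0,0]],
    [[0,0,0],[0,0,0]]
  ]
}}

```text
time: 24.75
tool_pos: [561.9, 38.9, -6.0]
tcp_rot: [3.141, -0.001, -2.96]
contact_force: [-0.2, 0.0, 0.3]
grip_width: 0.8
finger_force: 0.0
```

Run:
```python
from h import *
np.set_printoptions(precision=2,suppress=True)
o=get_obs();c,s=np.cos(.181),np.sin(.181);d=o['tool_pos'][:2]-[656.1,-87.5];print(c*d[0]+s*d[1],-s*d[0]+c*d[1])
k=capture('top');sc=capture('scene')
for n,cc in(('top',k),('scene',sc)):
  for q in('lever_tip','lever_pivot'):
    print(n,q,[(round(r['p'],2),r['at']) for r in pinpoint(q,n)[:2]])
for G in([656.1,-87.5,.18],):
  for th in(1.0,1.1,1.2,1.3,1.4):
    P=W(G,[(20-82*np.cos(th),40,56+82*np.sin(th)),(20,40,56)]);print(th,proj(k,P)[:,::-1].ravel(),proj(sc,P)[:,::-1].ravel())
```

```text
-69.85913475529519 141.28970189637394
top lever_tip []
top lever_pivot [(0.55, [215.7, 337.5])]
scene lever_tip [(0.49, [285.6, 317.2])]
scene lever_pivot [(0.7, [310.9, 328.0])]
1.0 [226.11 339.18 216.62 335.81] [284.42 313.74 307.79 327.24]
1.1 [223.22 338.79 216.62 335.81] [284.88 315.94 307.79 327.24]
1.2 [220.25 338.37 216.62 335.81] [285.58 318.27 307.79 327.24]
1.3 [217.23 337.92 216.62 335.81] [286.52 320.72 307.79 327.24]
1.4 [214.2  337.44 216.62 335.81] [287.69 323.25 307.79 327.24]
```

Call:
{"api": "play_rows", "payload": {
  "rows": [
    [[0.018,-0.098,0],[0,0,0]],
    [[0.018,-0.098,0],[0,0,0]],
    [[0.018,-0.098,0],[0,0,0]],
    [[0,0,0],[0,0,0]]
  ]
}}

```text
time: 25.55
tool_pos: [564.3, 29.6, -5.8]
tcp_rot: [3.142, 0.0, -2.961]
contact_force: [0.1, 0.4, 0.2]
grip_width: 0.5
finger_force: 0.0
```

Call:
{"api": "play_rows", "payload": {
  "rows": [
    [[0.006,-0.033,0],[0,0,0]],
    [[0.006,-0.033,0],[0,0,0]],
    [[0.006,-0.033,0],[0,0,0]],
    [[0,0,0],[0,0,0]]
  ]
}}

```text
time: 26.05
tool_pos: [564.8, 26.9, -5.8]
tcp_rot: [3.142, 0.0, -2.96]
contact_force: [0.0, -0.4, -0.7]
grip_width: 0.6
finger_force: 0.0
```

Call:
{"api": "play_rows", "payload": {
  "rows": [
    [[0.006,-0.033,0],[0,0,0]],
    [[0.006,-0.033,0],[0,0,0]],
    [[0,0,0],[0,0,0]]
  ]
}}

```text
time: 26.42
tool_pos: [564.5, 25.6, -5.8]
tcp_rot: [3.14, -0.001, -2.96]
contact_force: [-2.3, 4.7, 2.2]
grip_width: 0.4
finger_force: 2.6
```

Call:
{"api": "play_rows", "payload": {
  "rows": [
    [[0.006,-0.033,0],[0,0,0]],
    [[0.006,-0.033,0],[0,0,0]],
    [[0,0,0],[0,0,0]]
  ]
}}

```text
time: 26.8
tool_pos: [564.5, 25.6, -5.8]
tcp_rot: [3.138, -0.001, -2.96]
contact_force: [-3.2, 13.7, 3.1]
grip_width: 0.8
finger_force: 7.0
```

The +y face is flush as well: no motion under 14 N. Next is the lever at about 1.15 rad. I'll retract, lift and turn the tool -90° so the gripper body and camera stay clear of the hopper.

Call:
{"api": "play_rows", "payload": {
  "rows": [
    [[-0.06,0.35,0.1],[0,0,0]],
    [[-0.04,0.2,0.8],[0,0,-0.5]],
    [[0,0,1],[0,0,-1]],
    [[0,0,1],[0,0,-1]],
    [[0,0,1],[0,0,-1]],
    [[0,0,1],[0,0,-1]],
    [[0,0,0.2],[0,0,-1]],
    [[0,0,0],[0,0,-1]],
    [[0,0,0],[0,0,-1]],
    [[0,0,0],[0,0,-1]],
    [[0,0,0],[0,0,-1]],
    [[0,0,0],[0,0,-1]]
  ]
}}

```text
time: 28.3
tool_pos: [562.7, 39.1, 147.4]
tcp_rot: [3.141, 0.001, 1.852]
contact_force: [-0.9, 0.1, -0.6]
grip_width: 0.3
finger_force: 0.0
```

Call:
{"api": "play_rows", "payload": {
  "rows": [
    [[0.5,0.09,0],[0,0,-0.75]],
    [[0.8,0.14,0],[0,0,0]],
    [[0.8,0.14,0],[0,0,0]],
    [[0.8,0.14,0],[0,0,0]],
    [[0,0,0],[0,0,0]],
    [[0,0,0],[0,0,0]]
  ]
}}

```text
time: 29.05
tool_pos: [648.7, 54.6, 147.0]
tcp_rot: [-3.141, 0.0, 1.752]
contact_force: [0.4, -0.2, 0.2]
grip_width: 0.3
finger_force: 0.0
```

```bash
cat >> h.py <<'E'
def ing(o,G=(656.1,-87.5,.181)):
    c,s=np.cos(G[2]),np.sin(G[2]);d=o['tool_pos'][:2]-np.array(G[:2]);return np.round([c*d[0]+s*d[1],-s*d[0]+c*d[1],o['tool_pos'][2]],1),np.round(o['tcp_rot'],3)
E
python3 - <<'E'
from h import *
o=get_obs();print(ing(o),o['time'],o['joint_positions'].round(2))
k=capture('top');sc=capture('scene')
for n in('top','scene'):
  for q in('lever_tip','catch_tray'):
    print(n,q,[(round(r['p'],2),np.round(r['at'],1)) for r in pinpoint(q,n)[:2]])
E
```

```text
(array([ 18.3, 141.1, 147. ]), array([-3.141,  0.   ,  1.752])) 29.05 [-0.03  0.62  1.22 -0.    1.3  -0.21]
top lever_tip [(0.36, array([225., 348.])), (0.34, array([185.6, 415.7]))]
top catch_tray [(0.89, array([244.8, 332.8]))]
scene lever_tip [(0.55, array([286.6, 318.3]))]
scene catch_tray [(0.85, array([228.3, 315.3])), (0.62, array([305.4, 311.8]))]
```

Call:
{"api": "play_rows", "payload": {
  "rows": [
    [[0.167,-0.62,0],[0,0,0]],
    [[0.167,-0.62,0],[0,0,0]],
    [[0.167,-0.62,0],[0,0,0]],
    [[0.167,-0.62,0],[0,0,0]],
    [[0.167,-0.62,0],[0,0,0]],
    [[0,0,0],[0,0,0]],
    [[0,0,-0.5],[0,0,0]],
    [[0,0,-0.5],[0,0,0]],
    [[0,0,-0.4],[0,0,0]],
    [[0,0,-0.2],[0,0,0]],
    [[0,0,0],[0,0,0]]
  ]
}}

```text
time: 30.72
tool_pos: [674.3, -38.0, 98.6]
tcp_rot: [-3.141, -0.0, 1.752]
contact_force: [0.2, -0.4, 0.2]
grip_width: 0.2
finger_force: 0.0
```

Run:
```python
from h import *
o=get_obs();print(ing(o),o['time'])
c,s=np.cos(.181),np.sin(.181)
prev=ing(o)[0]
for th in (1.15,1.0,.85,.7,.55,.4,.25,.12,0,-.06):
    x=20-70*np.cos(th)+5*np.sin(th)+19; z=56+70*np.sin(th)+5*np.cos(th)-24
    d=np.array([x,45,z])-prev; prev=np.array([x,45,z])
    print(th,prev.round(1),(np.array([c*d[0]-s*d[1],s*d[0]+c*d[1],d[2]])/30).round(3).tolist())
```

```text
(array([26.8, 45.4, 98.6]), array([-3.141, -0.   ,  1.752])) 30.725
1.15 [15.  45.  97.9] [-0.386, -0.084, -0.022]
1.0 [ 5.4 45.  93.6] [-0.314, -0.058, -0.144]
0.85 [-3.4 45.  87.9] [-0.289, -0.053, -0.19]
0.7 [-11.3  45.   80.9] [-0.258, -0.047, -0.232]
0.55 [-18.1  45.   72.9] [-0.221, -0.04, -0.269]
0.4 [-23.5  45.   63.9] [-0.179, -0.033, -0.3]
0.25 [-27.6  45.   54.2] [-0.133, -0.024, -0.323]
0.12 [-29.9  45.   45.3] [-0.076, -0.014, -0.294]
0 [-31.  45.  37.] [-0.036, -0.007, -0.278]
-0.06 [-31.2  45.   32.8] [-0.006, -0.001, -0.14]
```

Call:
{"api": "play_rows", "payload": {
  "rows": [
    [[-0.2,-0.04,0],[0,0,0]],
    [[-0.19,-0.04,-0.02],[0,0,0]],
    [[-0.16,-0.03,-0.07],[0,0,0]],
    [[-0.16,-0.03,-0.07],[0,0,0]],
    [[-0.145,-0.027,-0.095],[0,0,0]],
    [[-0.145,-0.027,-0.095],[0,0,0]],
    [[-0.13,-0.024,-0.115],[0,0,0]],
    [[-0.13,-0.024,-0.115],[0,0,0]],
    [[0,0,0],[0,0,0]]
  ]
}}

```text
time: 31.85
tool_pos: [636.2, -45.5, 81.3]
tcp_rot: [-3.141, -0.0, 1.752]
contact_force: [-0.1, 0.0, -0.1]
grip_width: 0.4
finger_force: 0.0
```

Run:
```python
from h import *
o=get_obs();print(ing(o),o['time'],o['contact_force'])
sc=capture('scene')
print([(round(r['p'],2),np.round(r['at'],1)) for r in pinpoint('lever_tip','scene')[:2]])
for th in(1.1,.9,.7,.5):print(th,proj(sc,W([656.1,-87.5,.181],[(20-82*np.cos(th),40,56+82*np.sin(th))]))[:,::-1])
```

```text
(array([-12. ,  44.9,  81.3]), array([-3.141, -0.   ,  1.752])) 31.85 [-0.13324548  0.03172923 -0.08774169]
[(0.6, array([287. , 310.3]))]
1.1 [[284.87423668 315.91848584]]
0.9 [[284.19713835 311.68189492]]
0.7 [[284.48567312 308.15802785]]
0.5 [[285.69828791 305.4706093 ]]
```

The lever tip moved (scene column 318 to 310), so it's following. Continuing the arc down.

Call:
{"api": "play_rows", "payload": {
  "rows": [
    [[-0.11,-0.02,-0.135],[0,0,0]],
    [[-0.11,-0.02,-0.135],[0,0,0]],
    [[-0.09,-0.017,-0.15],[0,0,0]],
    [[-0.09,-0.016,-0.15],[0,0,0]],
    [[-0.07,-0.012,-0.16],[0,0,0]],
    [[-0.07,-0.012,-0.16],[0,0,0]],
    [[-0.04,-0.007,-0.147],[0,0,0]],
    [[-0.04,-0.007,-0.147],[0,0,0]],
    [[-0.02,-0.003,-0.13],[0,0,0]],
    [[0,0,0],[0,0,0]]
  ]
}}

```text
time: 33.2
tool_pos: [617.4, -48.9, 42.0]
tcp_rot: [-3.141, -0.0, 1.752]
contact_force: [-0.6, -0.4, 0.2]
grip_width: 0.6
finger_force: 0.0
```

Call:
{"api": "play_rows", "payload": {
  "rows": [
    [[-0.02,-0.003,-0.1],[0,0,0]],
    [[0,0,-0.1],[0,0,0]],
    [[0,0,0],[0,0,0]]
  ]
}}

```text
time: 33.58
tool_pos: [616.8, -49.0, 36.1]
tcp_rot: [-3.141, -0.0, 1.752]
contact_force: [-0.1, 0.5, 0.1]
grip_width: 0.4
finger_force: 0.0
```

Call:
{"api": "play_rows", "payload": {
  "rows": [
    [[0,0,-0.1],[0,0,0]],
    [[0,0,-0.1],[0,0,0]],
    [[0,0,0],[0,0,0]]
  ]
}}

```text
time: 33.95
tool_pos: [617.3, -49.1, 33.9]
tcp_rot: [3.14, 0.001, 1.752]
contact_force: [-9.0, 1.7, 22.9]
grip_width: 0.8
finger_force: 11.6
```

Run:
```python
from h import *
o=get_obs();print(ing(o),o['time'],o['contact_force'])
sc=capture('scene')
print([(round(r['p'],2),np.round(r['at'],1)) for r in pinpoint('lever_tip','scene')[:2]])
for th in(.7,.5,.3,.1,0):print(th,proj(sc,W([656.1,-87.5,.181],[(20-82*np.cos(th),40,56+82*np.sin(th))]))[:,::-1])
```

```text
(array([-31.2,  44.7,  33.9]), array([3.140e+00, 1.000e-03, 1.752e+00])) 33.95 [-8.97881442  1.7279205  22.88579296]
[(0.63, array([294.5, 302.1]))]
0.7 [[284.48567312 308.15802785]]
0.5 [[285.69828791 305.4706093 ]]
0.3 [[287.7570204  303.70059473]]
0.1 [[290.55522062 302.88753426]]
0 [[292.19236427 302.84171   ]]
```

The lever is on its stop (23 N up, and the scene tip position matches θ≈0). One small extra press, then I'll retract upward and back off.

Call:
{"api": "play_rows", "payload": {
  "rows": [
    [[0,0,-0.04],[0,0,0]],
    [[0,0,0],[0,0,0]],
    [[0,0,0],[0,0,0]]
  ]
}}

```text
time: 34.42
tool_pos: [617.4, -49.2, 33.7]
tcp_rot: [3.139, 0.001, 1.753]
contact_force: [-11.7, 1.4, 30.7]
grip_width: -0.2
finger_force: 14.6
```

Call:
{"api": "play_rows", "payload": {
  "rows": [
    [[0,0,0.3],[0,0,0]],
    [[0,0,0.6],[0,0,0]],
    [[0,0,1],[0,0,0]],
    [[-0.2,0.7,0.6],[0,0,0]],
    [[-0.2,0.9,0.6],[0,0,0]],
    [[-0.3,0.9,0.5],[0,0,0]],
    [[-0.3,0.9,0],[0,0,0]],
    [[-0.5,0.9,0],[0,0,0]],
    [[-0.8,0.9,0],[0,0,0]],
    [[-0.8,0.9,0],[0,0,0]],
    [[0,0,0],[0,0,0]],
    [[0,0,0],[0,0,0]]
  ]
}}

```text
time: 35.92
tool_pos: [524.0, 134.4, 137.5]
tcp_rot: [3.141, 0.0, 1.753]
contact_force: [0.2, -0.4, -0.3]
grip_width: 0.6
finger_force: 0.0
```

Run:
```python
from h import *
np.set_printoptions(precision=1,suppress=True)
o=get_obs();print(ing(o),o['time'],o['contact_force'])
G=[656.1,-87.5,.181]
for n in('scene','top'):
  c=capture(n)
  for q,P in(('lever_tip',(-62,40,56)),('catch_tray',(-45,55,0)),('tray_corner',(0,0,0))):
    print(n,q,[(round(r['p'],2),np.round(r['at'],1)) for r in pinpoint(q,n)[:2]],'expect',proj(c,W(G,[P]))[0,::-1])
  print([proj(c,W(G,[(20-82*np.cos(t),40,56+82*np.sin(t))]))[0,::-1] for t in(0,.1,.2)])
  if n=='top':
    m=min(trace('catch_tray',n),key=lambda r:np.hypot(*(r['at']-np.array([245,333]))))['mask'];v,u=np.nonzero(m);print(m.sum(),u.min(),u.max(),v.min(),v.max(),proj(c,W(G,[(0,0,45),(-90,0,45),(-90,110,45),(0,110,45)])))
```

```text
(array([-90. , 242.1, 137.5]), array([3.1, 0. , 1.8])) 35.925 [ 0.2 -0.4 -0.3]
scene lever_tip [(0.62, array([291.5, 303.4])), (0.19, array([306.7, 311.4]))] expect [292.2 302.8]
scene catch_tray [(0.89, array([227.1, 314.7])), (0.6, array([303.9, 311.7]))] expect [303.  311.4]
scene tray_corner [(0.56, array([247.9, 294.9]))] expect [325.2 312.2]
[array([292.2, 302.8]), array([290.6, 302.9]), array([289.1, 303.2])]
top lever_tip [] expect [244.6 340.6]
top catch_tray [] expect [243.5 333.9]
top tray_corner [(0.87, array([225.1, 352.2])), (0.68, array([307.8, 294.8]))] expect [225.7 349.9]
[array([244.6, 340.6]), array([243.9, 340.7]), array([242.9, 340.7])]
1207 313 355 223 261 [[350.7 222.1]
 [356.2 252.8]
 [317.6 259. ]
 [312.6 228.1]]
```

The measurements match home with the lever down: scene lever tip at (291.5, 303.4) against an expected (292.2, 302.8), and the tray origin within 1 px. Handing in.

```bash
python3 -c "
from plant import bot
print(bot.close_job())"
```

```text
the job is handed in; nothing more can be done
None
```

I handed the job in at about 36 s: the tray sits square and flush in the bay's corner and the lever is down on its stop. The hand-in returned no verdict.

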